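# Prime the stain line: dock the purple cartridge and hold it open

### The arm

A 7-joint arm with a two-finger parallel gripper is mounted at the origin on a cart in front of the work surface, level with it; the furniture and walls round the work are solid. World frame = base frame: x ahead of the robot, y to its left, z up, the work surface at z = 0. Lengths are in m, angles in degrees, forces in N, time in s.
With the tool pointing down it reaches from about 0.425 to 0.875 m from the base axis. Payload 4.7 kg.
Tool frame: the origin (TCP) lies midway between the tips of the shut fingers; the grasp point (between the pads) lies 19 mm behind it (env.grip_depth is the distance from the TCP to the grasp point, in m); z points along the fingers, y is the line along which they close (so a half turn about z gives the same grasp; the last joint's range is limited). The gripper opens to 87 mm and grips with 3 to 60 N. Pads are 19 mm wide; open, the fingers measure 117 mm over their backs; the gripper's body (75 mm by 190 mm) begins 51 mm behind the grasp point.
Start: joints at [0.808, 18.392, -4.016, 83.108, 1.295, 78.541, -3.26], TCP at [0.65, -0, 0.223] pointing down, gripper open.
Joint ranges: [-163.93, 163.93], [-17.29, 119.83], [-79.2, 71.16], [3.27, 140.29], [-89.18, 269.18], [5.43, 117.66], [-154.24, 154.24]. Speed limits (degrees/s): [147.25, 147.25, 180, 180, 180, 180, 180].

### API

Orientations are given as [roll, pitch, yaw] about the fixed x, y, z axes, in that order (R = Rz(yaw) Ry(pitch) Rx(roll)).
In Python, from cell import get_obs, optics, env, nets gives the robot as it stands.
- The arm moves only by the shell command python3 -m creep 'ROWS' [FORCE]. ROWS is JSON, a list of rows, each an object of numbers: "wx", "wy", "wz": the turn, a rotation vector about the tool's x, y, z in degrees; "tx", "ty", "tz": the shift along the tool's x, y, z in mm; "gripper": the opening, from -1 (shut) to 1 (fully open). A call has 1 to 5 rows; each row is the pose to reach, as a shift and turn from the pose commanded when the call began, along the tool's axes at that moment; what a row does not reach only later rows make up. A row lasts 1/12 s, in which the tool goes at most 41.7 mm and 7.16 degrees, less where a joint would pass 70% of its speed; a pose out of reach is approached as far as the arm can. A call with a gripper value outside its range is refused whole. The fingers move at their own pace and stop on an object; FORCE is the grip in N (left out, the last holds). Time passes only in rows, so rows that repeat a pose let the fingers close. It gives the time, the measured TCP pose, the force, the opening and the grip force at its end, in the units of the state.
- get_obs(): the state, without advancing time (a new reading comes with each control period).
- optics.read_camera(name): name is "scene" or "side" or "wrist"; returns (picture, depth): 480x640x3 uint8, red, green, blue; 480x640 float32, m along the optical axis (not along the pixel's ray), 0 where there is no reading.
- optics.camera_info(name): a dict with "fovy" (degrees; the focal length in pixels is half the picture's height over the tangent of half this angle, whatever the lens; pixels are square), "cx", "cy" (the principal point, pixels), "R" (3x3) and "t" (3): a world point X has camera coordinates R X + t; the wrist camera has in their place "tool_from_camera" (4x4, takes a point from camera to tool coordinates, whose origin is the TCP and whose axes are the flange's). Camera axes: x right, y down, z forward; pixel columns grow to the right and rows downward; lengths in m; the calibration is good to about 2 mm. The wrist camera is an equidistant fisheye: a pixel r from the principal point sees the ray r / f radians off the axis. A picture is of the moment at which its call begins: read the wrist's pose just before it. camera_info takes no time and is no camera call.
- env.sign_off(): hands the job in; it is judged then, once.
Trained networks look in the newest picture that a camera, given by its name, has taken for a name from the list of things; names that differ only in an ending like _2 or _b are one class to them, and where a whole thing is asked for, a point or a joint stands for the part that bears it (a point fixed in the world has none). Each returns a list of dicts, best first, with "confidence" (0 to 1); they miss things now and then, are a little off and sometimes report something else, mostly with a low value. They report only what shows in the picture. A call takes as long as a camera call. They do not tell look-alikes from the thing itself.
- nets.look_for(query, camera): "point" ([x, y, z] in m, in world coordinates, good to about 4 mm: the middle of the surface that is visible of it).
- nets.place_of(query, camera): "point" ([x, y, z] in m, in world coordinates, good to about 4 mm: a listed point, or the origin of a listed thing).
The state is a dict: "time_s": time; "qpos": joint angles; "joint_velocities": joint speeds; "effort": joint torques, N m; "tool_pos": TCP position; "tool_rot": TCP orientation; "force": force on the tool from outside, world axes, zero at the start; "wrist_torque": the same for the moment, N m; "grip_width": finger opening in m; "grasp_force": force on a finger pad.
Only numpy, scipy, OpenCV 4.12 (cv2) and the standard library are available. Lean on these libraries where they do the work, as an engineer would, in place of code of your own. Each camera call takes 0.05 s, during which the arm holds its last target. There are 200 camera calls.

### The job

Prime the slide stainer's stain line: take the purple cartridge from the rack, set it upright into the stainer's round dock with its two lugs in the notches, press it down on the sprung valve until it is fully home, then turn it a quarter turn clockwise (seen from above) against the return spring, right to the stop. Finish while still gripping it there, turned and seated, because the valve shuts as soon as the cartridge is let go. Keep the cartridge upright on the way and leave the other cartridges and everything else on the bench where they are.

Things in the scene. Friction and masses are not known exactly. Their poses are not given: they have to be found in the camera images.
- cart_purple: Purple stain cartridge, about 0.2 kg, upright in one of the rack's wells, long side roughly along the rack. White flat-sided body 58 mm (x) by 40 mm (y), z 24 to 96 mm, purple labels on both broad sides, round purple cap 30 mm across on top (to z 105 mm). Grip the flat sides, 40 mm apart. A half turn about z changes nothing. Origin: centre of the underside, z up. Neck and lugs: see purple_lugs.
- purple_lugs (a point): Point on the purple cartridge's axis 11 mm above its underside, axes as the cartridge. Here two opposite round lugs, 8 mm thick, stick out along +x and -x, to 25 mm from the axis, from the black neck below the body (32 mm across, z 0 to 24 mm, with a bevelled foot).
- dock (a point): Centre of the dock's top rim, 60 mm above the bench; z up, x along the notches. The dock is a dark round turret 72 mm across on the stainer's deck. A steel flange, 6 mm thick, level with the rim, has a round opening 38 mm across with two notches 14 mm wide on +x and -x, open to 30 mm from the axis, white bars on the rim beside them. Inside are a sprung pad and a drive ring.
- dock_home (a point): Point on the dock's axis, 22.5 mm below the rim: where the underside of the cartridge is when fully home (pad at its bottom stop, shoulder of the body 1.5 mm above the rim). Only there do the lugs clear the flange, so that the cartridge can turn clockwise, seen from above; before that the notches hold it. Axes as dock.
- valve (a joint): How far the dock's sprung pad is pushed down, m: 0 up (pad top 12.5 mm below the rim), 0.010 at the bottom stop. The spring pushes up with 4 N at first, 8.5 N at the bottom. With the lugs turned under the flange the cartridge can rise no more than about 2 mm.
- drive_ring (a joint): Turn of the dock's inner ring, whose forks the lugs push round, rad, clockwise from above: 0 at the notches, 1.43 at the stop. The lugs have about 0.14 rad play, so the stop comes when the cartridge has turned about 1.57 rad (green dots on the rim). A spring turns it back: 0.1 N m at first, 0.26 N m at the stop. Let go, the cartridge springs back to the notches and rises.
- stainer: Slide stainer, fixed: white bench instrument 230 x 230 mm, deck 28 mm high, rear housing 100 mm high over the rear 70 mm (+x side), steel tray with slides at the left front under a thin pipe 94 mm high, dock at the right front (its axis at x -50, y -55 mm). Origin: centre of the underside; front faces -x.
- rack: Cartridge rack, fixed: grey block 252 (x) by 84 (y) by 26 mm high, three wells in a row along x, 80 mm apart and 57 mm across; the cartridges stand in them on a floor 4 mm above the bench. Origin: centre of the underside.
- cart_pink: Cartridge like the purple one but with pink cap and labels, in another well; stays where it is. Origin as for the purple one.
- cart_orange: Cartridge like the purple one but with orange cap and labels, in another well; stays where it is. Origin as for the purple one.
- notebook: Dark green notebook lying on the bench, 105 x 148 x 12 mm, leave alone. Origin: centre of its underside.
- marker: Marker pen lying on the bench, 132 mm long, leave alone. Origin: its middle, underside.
- petri: Petri dish, 68 mm across, 12 mm high, leave alone. Origin: centre of its underside.
- timer: White bench timer with a red knob, 62 x 62 x 39 mm, leave alone. Origin: centre of its underside.
- block0: Paraffin block on its pink cassette, 40 x 28 x 15 mm, leave alone. Origin: centre of its underside.
- forceps: Steel forceps lying on the bench, 119 mm long, leave alone. Origin: its middle, underside.
There are look-alikes about, which are no part of the job. Leave any brown or turquoise look-alike of the cart_purple alone.

How it is judged:
By the outcome, as a careful person would: the job done as asked, in the order asked, and still so for the second after the job is handed in, while the arm keeps its last pose, push and grip.
It also fails if it takes over 42 s, if anything falls off the work surface, if the arm or the gripper's body presses on something with over 40 N, if the wrist force passes 120 N, or if a joint passes its speed limit or range.

## Working session

There is one attempt and no reset: what is moved stays moved. The work goes in short steps, Python scripts to look and compute and a shell command to move; the robot and the scene stay as the last step left them, time stands still between calls to the robot, and variables do not carry over. Pictures are saved under pics/ and viewed, at most 10 in all, crops included, and the job is handed in when it is done.

```bash
ls; mkdir -p pics; python3 - <<'E'
from cell import get_obs, optics, env, nets
import cv2
for c in ("scene","side"):
    im,d=optics.read_camera(c); cv2.imwrite(f"pics/{c}0.png",im[:,:,::-1])
    i=optics.camera_info(c); print(c,i)
    for q in ("cart_purple","dock","rack","stainer","purple_lugs"):
        print(q,[(r["confidence"],[round(float(v),4) for v in r["point"]]) for r in nets.place_of(q,c)][:5])
o=get_obs();print(o["time_s"],o["tool_pos"],o["tool_rot"],o["grip_width"],env.grip_depth)
E
```

```text
pics
scene {'fovy': 47.70709840866076, 'cx': 323.9303101343861, 'cy': 233.5718459299731, 'R': array([[ 0.87777289, -0.47871251, -0.01868378],
       [-0.36223315, -0.63766156, -0.67983445],
       [ 0.31353133,  0.60350814, -0.73312757]]), 't': array([-0.49685683,  0.24687153,  1.4734223 ])}
cart_purple [(0.97, [0.5428, -0.2536, 0.0054]), (0.94, [0.6558, -0.1154, -0.0063]), (0.94, [0.3568, -0.3558, 0.0008]), (0.59, [0.3535, -0.1215, -0.0012])]
dock [(0.59, [0.5373, 0.0388, 0.0614]), (0.21, [0.5338, 0.0364, 0.0405])]
rack [(0.72, [0.5362, -0.2523, 0.0014])]
stainer [(0.98, [0.5878, 0.0913, -0.0012]), (0.23, [0.3645, 0.1588, 0.0019])]
purple_lugs [(0.69, [0.3555, -0.3633, 0.0145]), (0.67, [0.655, -0.1134, 0.0094]), (0.65, [0.779, -0.1416, -0.0014]), (0.56, [0.543, -0.2566, 0.0157]), (0.44, [0.3636, 0.1581, 0.0035])]
side {'fovy': 54.44360927409631, 'cx': 318.3715042645236, 'cy': 235.4907105419007, 'R': array([[-0.99380968, -0.11106821,  0.00248275],
       [-0.04614847,  0.3923899 , -0.91864056],
       [ 0.10105756, -0.91306846, -0.39508651]]), 't': array([0.55850934, 0.10492626, 1.02859279])}
cart_purple [(0.91, [0.6568, -0.1136, -0.0011]), (0.79, [0.5395, -0.253, 0.0034]), (0.55, [0.3566, -0.3625, -0.0024])]
dock [(0.59, [0.5377, 0.0403, 0.0628])]
rack [(0.8, [0.543, -0.256, -0.002]), (0.59, [0.3543, -0.121, 0.0029])]
stainer [(0.75, [0.5914, 0.0904, 0.0038])]
purple_lugs [(0.93, [0.6542, -0.1141, 0.0096]), (0.72, [0.359, -0.3579, 0.0109]), (0.65, [0.539, -0.2557, 0.0165])]
0.6 [ 6.50015251e-01 -2.85104940e-05  2.22599926e-01] [1.79995003e+02 3.51882509e-03 9.00027401e+01] 0.08695039640467349 0.0187
```

View pics/scene0.png

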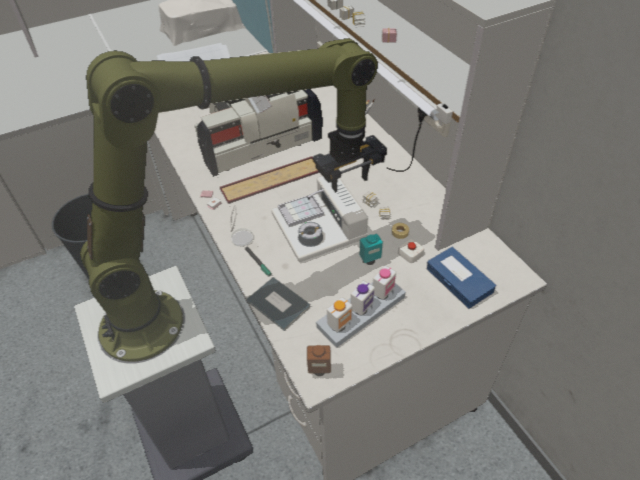

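View pics/side0.png

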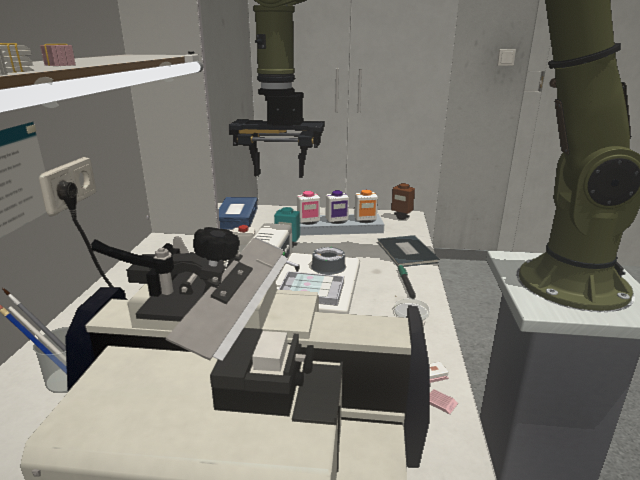

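Candidates in the scene picture: purple cap at (363,290), orange (340,307), pink (385,273), turquoise look-alike (371,245), brown look-alike (319,355). I choose the white-bodied one with the purple cap in the middle well. The dock is at (310,232). Next I'll check it in a crop and take a wrist view.

```bash
cat > h.py <<'E'
from cell import get_obs, optics, env, nets
import numpy as np, cv2
from scipy.spatial.transform import Rotation as Ro
def f(i): return 240/np.tan(np.radians(i["fovy"]/2))
def project(c,X,o=None):
    i=optics.camera_info(c); X=np.asarray(X,float)
    if c!="wrist":
        P=X@np.array(i["R"]).T+i["t"]; return np.stack([f(i)*P[...,0]/P[...,2]+i["cx"],f(i)*P[...,1]/P[...,2]+i["cy"]],-1)
    T=np.eye(4);T[:3,:3]=Ro.from_euler("xyz",o["tool_rot"],degrees=True).as_matrix();T[:3,3]=o["tool_pos"]
    M=np.linalg.inv(T@np.array(i["tool_from_camera"])); P=X@M[:3,:3].T+M[:3,3]
    r=np.hypot(P[...,0],P[...,1])+1e-12; k=f(i)*np.arctan2(r,P[...,2])/r
    return np.stack([k*P[...,0]+i["cx"],k*P[...,1]+i["cy"]],-1)
def ortho(c,im,x0,y0,z,half=.06,n=480,o=None):
    # up = +x world, left = +y world
    a=np.linspace(half,-half,n); Xg=x0+a[:,None]+0*a[None]; Yg=y0+a[None]+0*a[:,None]
    p=project(c,np.stack([Xg,Yg,0*Xg+z],-1),o).astype(np.float32)
    return cv2.remap(im,p[...,0],p[...,1],cv2.INTER_LINEAR)
E
python3 - <<'E'
from h import *
im,_=optics.read_camera("scene"); o=get_obs(); w,_=optics.read_camera("wrist")
a=cv2.resize(im[240:360,290:430],None,fx=2.8,fy=2.5,interpolation=3)[:300,:400]
b=cv2.resize(w,(400,300))
cc=ortho("wrist",w,.541,-.254,.105,.075,300,o); dd=ortho("wrist",w,.5375,.0395,.06,.06,300,o)
top=np.hstack([a,b]); bot=np.hstack([cc,dd,np.zeros((300,200,3),np.uint8)])
cv2.imwrite("pics/m1.png",np.vstack([top,bot])[:,:,::-1])
print(project("wrist",[[.541,-.254,.105],[.5375,.0395,.06]],o))
for q in ("dock","cart_purple","rack","stainer"): print(q,[(r["confidence"],np.round(r["point"],4)) for r in nets.place_of(q,"wrist")][:5])
# rack yaw from caps
for c in ("scene","side"):
    im,d=optics.read_camera(c); i=optics.camera_info(c)
    hsv=cv2.cvtColor(im,cv2.COLOR_RGB2HSV)
    v,u=np.mgrid[:480,:640]; P=np.stack([(u-i["cx"])/f(i)*d,(v-i["cy"])/f(i)*d,d],-1)
    W=(P-i["t"])@np.array(i["R"])
    box=(abs(W[...,0]-.54)<.14)&(abs(W[...,1]+.25)<.08)&(d>0)
    for n,l,h in (("purple",125,150),("pink",155,179),("orange",8,20)):
        m=box&(hsv[...,0]>=l)&(hsv[...,0]<=h)&(hsv[...,1]>110)&(W[...,2]>.1)
        t=m&(W[...,2]>np.percentile(W[...,2][m],40)); print(c,n,m.sum(),W[t].mean(0).round(4), (W[t].max(0)+W[t].min(0)).round(4)/2)
    m=box&(W[...,2]>.02)&(W[...,2]<.032); r=cv2.minAreaRect(W[m][:,:2].astype(np.float32)*1000); print("rack",m.sum(),r)
E
```

```text
Traceback (most recent call last):
ValueError: all the input array dimensions except for the concatenation axis must match exactly, but along dimension 1, the array at index 0 has size 792 and the array at index 1 has size 800
```

```bash
cat > m.py <<'E'
from h import *
im,_=optics.read_camera("scene"); o=get_obs(); w,_=optics.read_camera("wrist")
a=cv2.resize(im[240:360,290:430],(400,300),interpolation=3)
b=cv2.resize(w,(400,300))
cc=ortho("wrist",w,.541,-.254,.105,.075,300,o); dd=ortho("wrist",w,.5375,.0395,.06,.06,300,o)
top=np.hstack([a,b]); bot=np.hstack([cc,dd,np.zeros((300,200,3),np.uint8)])
cv2.imwrite("pics/m1.png",np.vstack([top,bot])[:,:,::-1])
print(project("wrist",[[.541,-.254,.105],[.5375,.0395,.06]],o))
for q in ("dock","cart_purple","rack","stainer"): print(q,[(r["confidence"],np.round(r["point"],4)) for r in nets.place_of(q,"wrist")][:5])
for c in ("scene","side"):
    im,d=optics.read_camera(c); i=optics.camera_info(c)
    hsv=cv2.cvtColor(im,cv2.COLOR_RGB2HSV)
    v,u=np.mgrid[:480,:640]; P=np.stack([(u-i["cx"])/f(i)*d,(v-i["cy"])/f(i)*d,d],-1)
    W=(P-i["t"])@np.array(i["R"])
    box=(abs(W[...,0]-.54)<.14)&(abs(W[...,1]+.25)<.08)&(d>0)
    for n,l,h in (("purple",125,150),("pink",155,179),("orange",8,20)):
        m=box&(hsv[...,0]>=l)&(hsv[...,0]<=h)&(hsv[...,1]>110)&(W[...,2]>.095)
        if m.sum()<5: print(n,"none");continue
        t=m&(W[...,2]>np.percentile(W[...,2][m],40)); print(c,n,m.sum(),W[t].mean(0).round(4))
    m=box&(W[...,2]>.02)&(W[...,2]<.032); r=cv2.minAreaRect(W[m][:,:2].astype(np.float32)*1000); print("rack",m.sum(),r)
E
python3 m.py
```

```text
[[222.5662137  449.06112268]
 [196.1977459  174.10301358]]
dock [(0.58, array([0.5388, 0.0363, 0.0612]))]
cart_purple []
rack [(0.97, array([ 0.5399, -0.2563,  0.0023]))]
stainer [(0.62, array([0.5897, 0.0835, 0.0019]))]
scene purple 58 [ 0.5407 -0.2591  0.1108]
scene pink 60 [ 0.6175 -0.2446  0.11  ]
scene orange 93 [ 0.4617 -0.2755  0.1104]
rack 982 ((540.6325073242188, -257.72320556640625), (254.83050537109375, 87.45782470703125), 10.672934532165527)
side purple 40 [ 0.5394 -0.2521  0.1093]
side pink 53 [ 0.6182 -0.2379  0.1091]
side orange 56 [ 0.4602 -0.2683  0.1088]
rack 663 ((528.3394165039062, -256.10986328125), (231.53448486328125, 93.05908203125), 11.800726890563965)
```

View pics/m1.png

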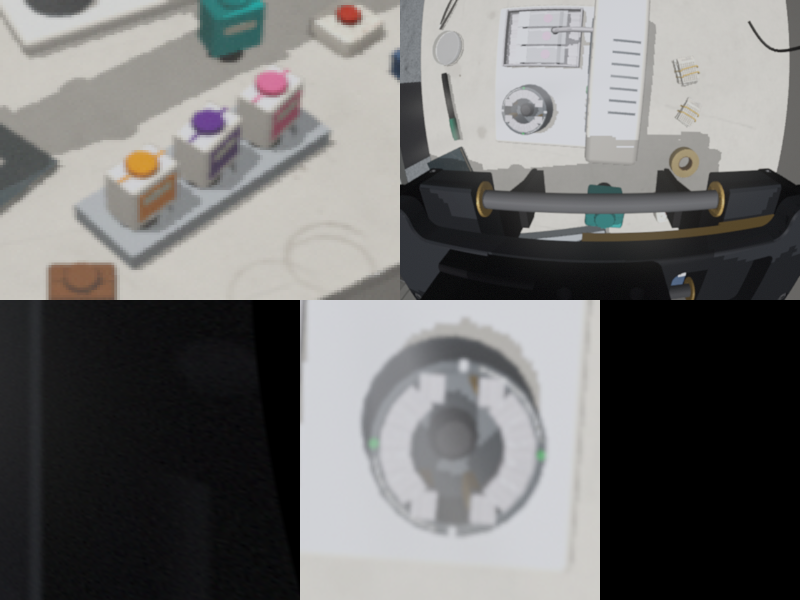

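The crop shows white bodies; the purple-capped one (crop 207,125) is in the middle well, so the choice is confirmed. In the wrist view the dock's marks give its centre at about (0.538, 0.0364) and its yaw at about -4.2°. Next I'll move to look at the cartridge from close up.

```bash
cat > go.py <<'E'
# go.py x y z heading(tool y, deg): remaining shift/turn in tool axes, plus state
import sys; from h import *
o=get_obs(); R=Ro.from_euler("xyz",o["tool_rot"],degrees=True)
x,y,z,h=map(float,sys.argv[1:5]); a=np.radians(h)
yy=np.array([np.cos(a),np.sin(a),0]);zz=np.array([0,0,-1.]);T=Ro.from_matrix(np.stack([np.cross(yy,zz),yy,zz],1))
print("t",np.round(R.inv().apply(np.array([x,y,z])-o["tool_pos"])*1e3,2),"w",np.round((R.inv()*T).as_rotvec(degrees=True),2))
print(round(o["time_s"],2),o["tool_pos"].round(4),o["tool_rot"].round(2),"F",np.round(o["force"],1),"T",np.round(o["wrist_torque"],2),"g",round(o["grip_width"],4),round(float(o["grasp_force"]),1),"q7",np.round(o["qpos"],0))
E
R='python3 -m creep'
$R '[{"wz":-35,"tx":-120,"ty":-10,"tz":-30,"gripper":1},{"wz":-35,"tx":-120,"ty":-10,"tz":-30,"gripper":1},{"wz":-35,"tx":-120,"ty":-10,"tz":-30,"gripper":1},{"wz":-35,"tx":-120,"ty":-10,"tz":-30,"gripper":1},{"wz":-35,"tx":-120,"ty":-10,"tz":-30,"gripper":1}]'
python3 go.py .64 -.235 .255 101
```

```text
t [-235.01  -10.04  -32.4 ] w [ 0.0000e+00  1.0000e-02 -1.0099e+02]
1.1 [0.65   0.     0.2226] [179.99   0.    90.01] F [-0.1  0.2  0.3] T [ 0.01  0.03 -0.02] g 0.0874 0.0 q7 [ 1. 18. -4. 83.  1. 79. -3.]validation failed for argument at $[0]...
```

```bash
python3 -m creep '[{"wx":0,"wy":0,"wz":-35,"tx":-120,"ty":-10,"tz":-30,"gripper":1},{"wx":0,"wy":0,"wz":-35,"tx":-120,"ty":-10,"tz":-30,"gripper":1},{"wx":0,"wy":0,"wz":-35,"tx":-120,"ty":-10,"tz":-30,"gripper":1},{"wx":0,"wy":0,"wz":-35,"tx":-120,"ty":-10,"tz":-30,"gripper":1},{"wx":0,"wy":0,"wz":-35,"tx":-120,"ty":-10,"tz":-30,"gripper":1}]'
python3 go.py .64 -.235 .255 101
```

```text
time_s: 1.52
tool_pos: [0.6397, -0.1255, 0.2537]
tool_rot: [-180.0, 0.2, 124.9]
force: [1.5, 0.7, 0.0]
grip_width: 0.0867
grasp_force: 0.0
t [-89.94 -62.41  -1.07] w [ -0.1    0.15 -66.08]
1.52 [ 0.6397 -0.1255  0.2537] [-1.7999e+02  1.7000e-01  1.2492e+02] F [1.5 0.7 0. ] T [ 0.1  -0.02 -0.  ] g 0.0867 0.0 q7 [12. 18. -5. 80.  2. 82. 43.]
```

```bash
python3 -m creep '[{"wx":0,"wy":0,"wz":-34,"tx":-90,"ty":-62,"tz":-1,"gripper":1},{"wx":0,"wy":0,"wz":-34,"tx":-90,"ty":-62,"tz":-1,"gripper":1},{"wx":0,"wy":0,"wz":-34,"tx":-90,"ty":-62,"tz":-1,"gripper":1},{"wx":0,"wy":0,"wz":-34,"tx":-90,"ty":-62,"tz":-1,"gripper":1},{"wx":0,"wy":0,"wz":-34,"tx":-90,"ty":-62,"tz":-1,"gripper":1}]'
python3 -m creep '[{"wx":0,"wy":0,"wz":-32,"tx":0,"ty":0,"tz":0,"gripper":1},{"wx":0,"wy":0,"wz":-32,"tx":0,"ty":0,"tz":0,"gripper":1},{"wx":0,"wy":0,"wz":-32,"tx":0,"ty":0,"tz":0,"gripper":1},{"wx":0,"wy":0,"wz":-32,"tx":0,"ty":0,"tz":0,"gripper":1},{"wx":0,"wy":0,"wz":-32,"tx":0,"ty":0,"tz":0,"gripper":1}]'
python3 - <<'E'
from h import *
o=get_obs(); w,d=optics.read_camera("wrist")
a=ortho("wrist",w,.541,-.255,.1,.05,400,o)
b=ortho("wrist",w,.5382,.0365,.06,.05,400,o)
cv2.imwrite("pics/m2.png",np.hstack([a,cv2.resize(w,(400,400))])[:,:,::-1])
print(project("wrist",[.541,-.255,.1],o))
for q in ("cart_purple","rack","dock"): print(q,[(r["confidence"],np.round(r["point"],4)) for r in nets.place_of(q,"wrist")][:5])
E
python3 go.py .541 -.255 .2 101
```

```text
time_s: 1.93
tool_pos: [0.6399, -0.2332, 0.2531]
tool_rot: [-179.9, -0.0, 159.0]
force: [-1.2, 0.9, -0.9]
grip_width: 0.0871
grasp_force: 0.0
time_s: 2.35
tool_pos: [0.6408, -0.2294, 0.2535]
tool_rot: [180.0, 0.0, -168.7]
force: [-0.3, 0.1, 0.4]
grip_width: 0.0873
grasp_force: 0.0
[314.03297456  98.4844353 ]
cart_purple [(0.81, array([ 0.6534, -0.1162,  0.0034])), (0.77, array([ 0.5422, -0.2519,  0.0006])), (0.6, array([ 0.4641, -0.2744,  0.0044]))]
rack []
dock [(0.85, array([0.5408, 0.0341, 0.0606])), (0.52, array([ 0.4621, -0.2698,  0.0056]))]
t [102.86  -6.3   53.55] w [ 0.    0.   -0.12]
2.55 [ 0.6408 -0.2294  0.2535] [ 180.      0.   -169.12] F [-0.3  0.1  0.5] T [ 0.16 -0.05 -0.01] g 0.0871 0.0 q7 [ 26.  22. -11.  75.   4.  83. 116.]
```

View pics/m2.png

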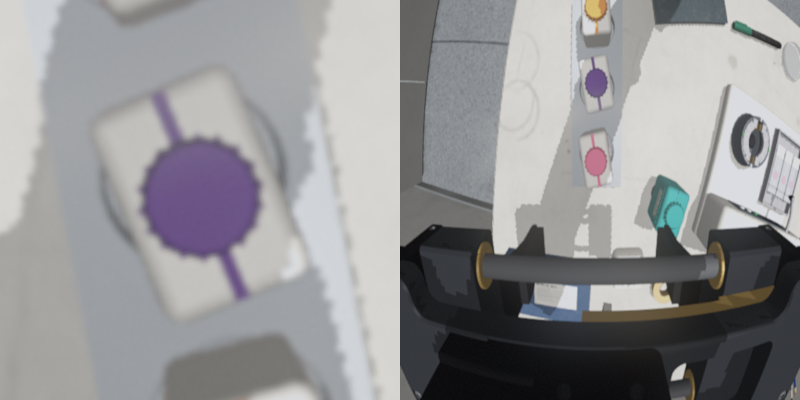

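Ortho view, cartridge centred at about (201,196). The corners (94,125), (228,68), (307,270) and (178,322) give a yaw of about 22° and a centre at about (0.5418, -0.2555).

```bash
python3 go.py .5415 -.2555 .16 112
```

```text
t [102.46  -6.89  93.55] w [  0.     0.   -11.12]
2.55 [ 0.6408 -0.2294  0.2535] [ 180.      0.   -169.12] F [-0.3  0.1  0.5] T [ 0.16 -0.05 -0.01] g 0.0871 0.0 q7 [ 26.  22. -11.  75.   4.  83. 116.]
```

```bash
python3 -m creep '[{"wx":0,"wy":0,"wz":-5,"tx":34,"ty":-2.3,"tz":25,"gripper":1},{"wx":0,"wy":0,"wz":-11,"tx":68,"ty":-4.6,"tz":45,"gripper":1},{"wx":0,"wy":0,"wz":-11.1,"tx":102.5,"ty":-6.9,"tz":70,"gripper":1},{"wx":0,"wy":0,"wz":-11.1,"tx":102.5,"ty":-6.9,"tz":93.5,"gripper":1},{"wx":0,"wy":0,"wz":-11.1,"tx":102.5,"ty":-6.9,"tz":93.5,"gripper":1}]'
python3 -m creep '[{"wx":0,"wy":0,"wz":0,"tx":0,"ty":0,"tz":0,"gripper":1},{"wx":0,"wy":0,"wz":0,"tx":0,"ty":0,"tz":0,"gripper":1}]'
python3 go.py .5415 -.2555 .053 112
```

```text
time_s: 2.97
tool_pos: [0.5364, -0.256, 0.1552]
tool_rot: [179.7, -0.4, -158.2]
force: [0.3, 0.6, -1.2]
grip_width: 0.0867
grasp_force: 0.0
time_s: 3.13
tool_pos: [0.5437, -0.2551, 0.1619]
tool_rot: [-179.9, 0.2, -157.8]
force: [-0.4, 0.5, -1.0]
grip_width: 0.0871
grasp_force: 0.0
t [  2.44   0.63 108.9 ] w [-0.09  0.15  0.15]
3.13 [ 0.5437 -0.2551  0.1619] [-1.7991e+02  1.5000e-01 -1.5785e+02] F [-0.4  0.5 -1. ] T [ 0.11 -0.04 -0.03] g 0.0871 0.0 q7 [ 33.  15. -12.  95.   3.  70. 132.]
```

```bash
python3 -m creep '[{"wx":0,"wy":0,"wz":0,"tx":0,"ty":0,"tz":30,"gripper":1},{"wx":0,"wy":0,"wz":0,"tx":0,"ty":0,"tz":60,"gripper":1},{"wx":0,"wy":0,"wz":0,"tx":0,"ty":0,"tz":85,"gripper":1},{"wx":0,"wy":0,"wz":0,"tx":0,"ty":0,"tz":102,"gripper":1},{"wx":0,"wy":0,"wz":0,"tx":0,"ty":0,"tz":107,"gripper":1}]'
python3 -m creep '[{"wx":0,"wy":0,"wz":0,"tx":0,"ty":0,"tz":0,"gripper":1},{"wx":0,"wy":0,"wz":0,"tx":0,"ty":0,"tz":0,"gripper":1},{"wx":0,"wy":0,"wz":0,"tx":0,"ty":0,"tz":0,"gripper":0.2}]'
python3 go.py .5415 -.2555 .053 112
```

```text
time_s: 3.55
tool_pos: [0.5422, -0.2543, 0.0516]
tool_rot: [179.9, -0.0, -157.8]
force: [0.2, -0.3, 0.8]
grip_width: 0.0874
grasp_force: 0.0
time_s: 3.8
tool_pos: [0.5437, -0.256, 0.0554]
tool_rot: [-179.8, 0.2, -157.9]
force: [-0.5, 0.6, 0.5]
grip_width: 0.0848
grasp_force: 0.0
t [1.82 1.33 2.39] w [-0.16  0.16  0.13]
3.8 [ 0.5437 -0.256   0.0554] [-1.7984e+02  1.6000e-01 -1.5787e+02] F [-0.5  0.6  0.5] T [ 0.09 -0.02 -0.02] g 0.0848 0.0 q7 [ 32.  20. -11. 101.   5.  59. 131.]
```

```bash
python3 -m creep '[{"wx":0,"wy":0,"wz":0,"tx":0,"ty":0,"tz":0,"gripper":-1},{"wx":0,"wy":0,"wz":0,"tx":0,"ty":0,"tz":0,"gripper":-1},{"wx":0,"wy":0,"wz":0,"tx":0,"ty":0,"tz":0,"gripper":-1},{"wx":0,"wy":0,"wz":0,"tx":0,"ty":0,"tz":0,"gripper":-1},{"wx":0,"wy":0,"wz":0,"tx":0,"ty":0,"tz":0,"gripper":-1}]' 20
python3 -m creep '[{"wx":0,"wy":0,"wz":0,"tx":0,"ty":0,"tz":0,"gripper":-1},{"wx":0,"wy":0,"wz":0,"tx":0,"ty":0,"tz":0,"gripper":-1},{"wx":0,"wy":0,"wz":0,"tx":0,"ty":0,"tz":0,"gripper":-1},{"wx":0,"wy":0,"wz":0,"tx":0,"ty":0,"tz":0,"gripper":-1},{"wx":0,"wy":0,"wz":0,"tx":0,"ty":0,"tz":0,"gripper":-1}]' 45
python3 go.py .5415 -.2555 .053 112
```

```text
time_s: 4.22
tool_pos: [0.5416, -0.2557, 0.0533]
tool_rot: [-180.0, 0.0, -157.9]
force: [-0.1, -0.2, 0.2]
grip_width: 0.0552
grasp_force: 0.0
time_s: 4.63
tool_pos: [0.5415, -0.2556, 0.053]
tool_rot: [180.0, -0.0, -157.9]
force: [-0.1, 0.3, 0.0]
grip_width: 0.0395
grasp_force: 45.0
t [-0.02  0.08  0.05] w [ 0.01 -0.    0.1 ]
4.63 [ 0.5415 -0.2556  0.053 ] [ 179.99   -0.   -157.9 ] F [-0.1  0.3  0. ] T [ 0.19  0.02 -0.06] g 0.0395 45.0 q7 [ 32.  21. -11. 101.   5.  59. 131.]
```

```bash
python3 -m creep '[{"wx":0,"wy":0,"wz":0,"tx":0,"ty":0,"tz":-15,"gripper":-1},{"wx":0,"wy":0,"wz":0,"tx":0,"ty":0,"tz":-40,"gripper":-1},{"wx":0,"wy":0,"wz":0,"tx":0,"ty":0,"tz":-75,"gripper":-1},{"wx":0,"wy":0,"wz":0,"tx":0,"ty":0,"tz":-105,"gripper":-1},{"wx":0,"wy":0,"wz":0,"tx":0,"ty":0,"tz":-125,"gripper":-1}]' 50
python3 go.py .63 .036 .18 85.8
```

```text
time_s: 5.05
tool_pos: [0.5425, -0.256, 0.1812]
tool_rot: [-179.9, 0.1, -157.9]
force: [0.1, -1.2, 0.1]
grip_width: 0.0399
grasp_force: 50.0
t [-190.96  237.6     0.99] w [-0.11  0.16 26.31]
5.05 [ 0.5425 -0.256   0.1812] [-1.7986e+02  1.3000e-01 -1.5789e+02] F [ 0.1 -1.2  0.1] T [ 0.14 -0.04 -0.08] g 0.0399 50.0 q7 [ 33.  14. -12.  94.   3.  72. 133.]
```

```bash
python3 -m creep '[{"wx":0,"wy":0,"wz":0,"tx":-10,"ty":12,"tz":0,"gripper":-1},{"wx":0,"wy":0,"wz":0,"tx":-30,"ty":37,"tz":0,"gripper":-1},{"wx":0,"wy":0,"wz":0,"tx":-52,"ty":65,"tz":0,"gripper":-1},{"wx":0,"wy":0,"wz":0,"tx":-76,"ty":95,"tz":0,"gripper":-1},{"wx":0,"wy":0,"wz":0,"tx":-100,"ty":125,"tz":0,"gripper":-1}]'
python3 -m creep '[{"wx":0,"wy":0,"wz":5.3,"tx":-24,"ty":30,"tz":0,"gripper":-1},{"wx":0,"wy":0,"wz":12,"tx":-48,"ty":60,"tz":0,"gripper":-1},{"wx":0,"wy":0,"wz":18,"tx":-70,"ty":86,"tz":0,"gripper":-1},{"wx":0,"wy":0,"wz":24,"tx":-85,"ty":105,"tz":0,"gripper":-1},{"wx":0,"wy":0,"wz":26.3,"tx":-91,"ty":112.5,"tz":0,"gripper":-1}]'
python3 -m creep '[{"wx":0,"wy":0,"wz":0,"tx":0,"ty":0,"tz":0,"gripper":-1},{"wx":0,"wy":0,"wz":0,"tx":0,"ty":0,"tz":0,"gripper":-1},{"wx":0,"wy":0,"wz":0,"tx":0,"ty":0,"tz":0,"gripper":-1},{"wx":0,"wy":0,"wz":0,"tx":0,"ty":0,"tz":0,"gripper":-1},{"wx":0,"wy":0,"wz":0,"tx":0,"ty":0,"tz":0,"gripper":-1}]'
cat > look.py <<'E'
import sys; from h import *
o=get_obs(); w,d=optics.read_camera("wrist")
a=ortho("wrist",w,.538,.037,.06,.05,400,o)
cv2.imwrite(sys.argv[1],np.hstack([a,cv2.resize(w,(400,400))])[:,:,::-1])
print("dock",[(r["confidence"],np.round(r["point"],4)) for r in nets.place_of("dock","wrist")][:3])
m=cv2.inRange(cv2.cvtColor(a,cv2.COLOR_RGB2HSV),(50,70,80),(80,255,255))
n,_,s,c=cv2.connectedComponentsWithStats(m)
for k in range(1,n):
    if s[k,4]>8: print("green",s[k,4],c[k].round(1),"xy",(.538+(199.5-c[k][1])*.1/399).round(4),(.037+(199.5-c[k][0])*.1/399).round(4))
E
python3 look.py pics/m3.png; python3 go.py .538 .0364 .15 85.8
```

```text
time_s: 5.47
tool_pos: [0.5871, -0.1011, 0.1778]
tool_rot: [-180.0, -0.0, -158.0]
force: [-0.1, -0.5, -1.0]
grip_width: 0.0395
grasp_force: 50.0
time_s: 5.88
tool_pos: [0.6292, 0.0428, 0.1776]
tool_rot: [179.8, -0.0, 175.9]
force: [0.1, 0.2, -1.4]
grip_width: 0.0403
grasp_force: 50.0
time_s: 6.3
tool_pos: [0.629, 0.0342, 0.1781]
tool_rot: [-180.0, 0.0, 175.7]
force: [-1.0, -0.5, -1.7]
grip_width: 0.0396
grasp_force: 50.0
dock [(0.63, array([0.5394, 0.0334, 0.0624]))]
green 61 [ 68.5 190.1] xy 0.5404 0.0698
green 92 [335.1 209.2] xy 0.5356 0.003
t [90.97 -5.36 28.17] w [-0.02  0.01 -0.09]
6.4 [0.6291 0.0349 0.1782] [-1.7998e+02  1.0000e-02  1.7571e+02] F [-0.2  0.4 -0.9] T [ 0.13 -0.01 -0.01] g 0.0398 50.0 q7 [  9.  18. -18.  89.   6.  74.  76.]
```

View pics/m3.png

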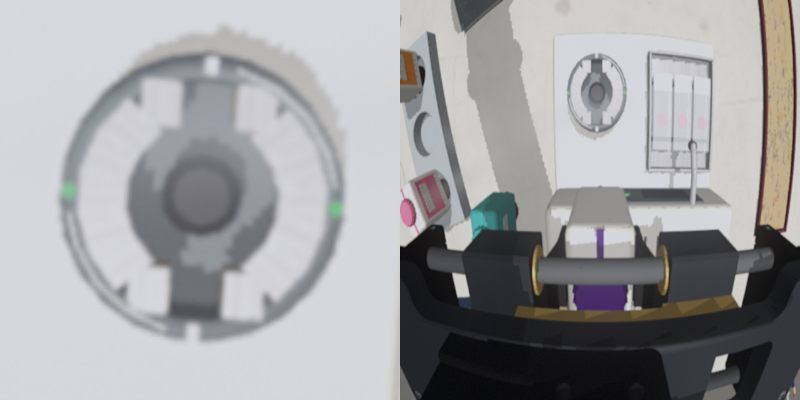

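The wrist view of the empty dock puts the green dots at (68,190) and (335,209) in the ortho half. That gives a centre of (0.538, 0.0364) and a yaw of -4.1°, the same as the first look. The cartridge is upright in the fingers.

```bash
python3 -m creep '[{"wx":0,"wy":0,"wz":0,"tx":15,"ty":-1,"tz":0,"gripper":-1},{"wx":0,"wy":0,"wz":0,"tx":40,"ty":-2,"tz":0,"gripper":-1},{"wx":0,"wy":0,"wz":0,"tx":65,"ty":-4,"tz":5,"gripper":-1},{"wx":0,"wy":0,"wz":0,"tx":84,"ty":-5,"tz":20,"gripper":-1},{"wx":0,"wy":0,"wz":0,"tx":91,"ty":-5.4,"tz":40,"gripper":-1}]'
python3 -m creep '[{"wx":0,"wy":0,"wz":0,"tx":0,"ty":0,"tz":10,"gripper":-1},{"wx":0,"wy":0,"wz":0,"tx":0,"ty":0,"tz":15,"gripper":-1},{"wx":0,"wy":0,"wz":0,"tx":0,"ty":0,"tz":15,"gripper":-1},{"wx":0,"wy":0,"wz":0,"tx":0,"ty":0,"tz":15,"gripper":-1},{"wx":0,"wy":0,"wz":0,"tx":0,"ty":0,"tz":15,"gripper":-1}]' 
python3 -m creep '[{"wx":0,"wy":0,"wz":0,"tx":0,"ty":0,"tz":0,"gripper":-1},{"wx":0,"wy":0,"wz":0,"tx":0,"ty":0,"tz":0,"gripper":-1},{"wx":0,"wy":0,"wz":0,"tx":0,"ty":0,"tz":0,"gripper":-1},{"wx":0,"wy":0,"wz":0,"tx":0,"ty":0,"tz":0,"gripper":-1}]' 60
python3 - <<'E'
from h import *
im,_=optics.read_camera("side"); p=project("side",[.538,.036,.09]).astype(int);print(p)
im2,_=optics.read_camera("scene"); q=project("scene",[.538,.036,.09]).astype(int)
c=lambda i,p:cv2.resize(i[p[1]-35:p[1]+35,p[0]-40:p[0]+40],(400,350),interpolation=3)
cv2.imwrite("pics/m4.png",np.hstack([c(im,p),c(im2,q)])[:,:,::-1])
E
python3 go.py .538 .0364 .119 85.9
```

```text
time_s: 6.82
tool_pos: [0.5369, 0.0373, 0.1394]
tool_rot: [-180.0, 0.2, 175.8]
force: [1.6, -0.1, -2.2]
grip_width: 0.0397
grasp_force: 50.0
time_s: 7.23
tool_pos: [0.5394, 0.0376, 0.124]
tool_rot: [180.0, 0.1, 175.8]
force: [-0.1, -0.4, -1.2]
grip_width: 0.0399
grasp_force: 50.0
time_s: 7.57
tool_pos: [0.5382, 0.0376, 0.1233]
tool_rot: [180.0, 0.0, 175.8]
force: [0.3, 0.6, -1.5]
grip_width: 0.0397
grasp_force: 60.0
[327 240]
t [ 0.02 -1.17  4.19] w [-0.    0.02 -0.1 ]
7.67 [0.5381 0.0376 0.1232] [-1.800e+02  2.000e-02  1.758e+02] F [-0.6  0.4 -1.5] T [ 0.1  -0.   -0.03] g 0.0394 60.0 q7 [ 11.  10. -19. 105.   4.  65.  76.]
```

View pics/m4.png

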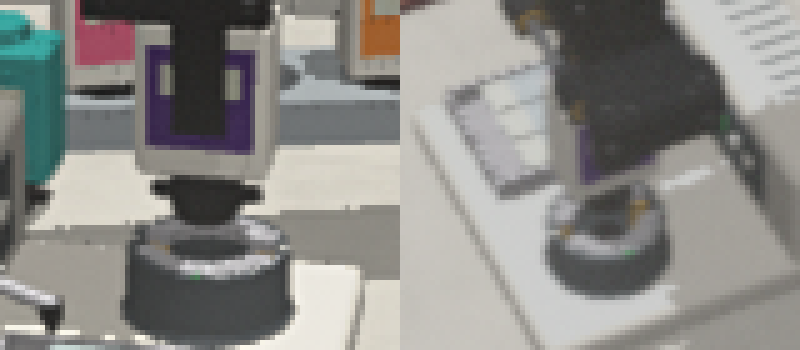

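Side crop: the neck and lugs (150–262, middle 206) hang over the dock (middle 208), and the cartridge is upright. Insert now.

```bash
python3 -m creep '[{"wx":0,"wy":0,"wz":0,"tx":0,"ty":-1.2,"tz":5,"gripper":-1},{"wx":0,"wy":0,"wz":0,"tx":0,"ty":-1.2,"tz":11,"gripper":-1},{"wx":0,"wy":0,"wz":0,"tx":0,"ty":-1.2,"tz":16,"gripper":-1},{"wx":0,"wy":0,"wz":0,"tx":0,"ty":-1.2,"tz":21,"gripper":-1},{"wx":0,"wy":0,"wz":0,"tx":0,"ty":-1.2,"tz":23,"gripper":-1}]' 
python3 -m creep '[{"wx":0,"wy":0,"wz":0,"tx":0,"ty":0,"tz":0,"gripper":-1},{"wx":0,"wy":0,"wz":0,"tx":0,"ty":0,"tz":0,"gripper":-1},{"wx":0,"wy":0,"wz":0,"tx":0,"ty":0,"tz":0,"gripper":-1},{"wx":0,"wy":0,"wz":0,"tx":0,"ty":0,"tz":0,"gripper":-1}]'
python3 go.py .538 .0364 .0865 85.9
```

```text
time_s: 8.08
tool_pos: [0.5371, 0.0363, 0.0987]
tool_rot: [-180.0, -0.1, 175.8]
force: [0.5, -0.1, -1.7]
grip_width: 0.0399
grasp_force: 60.0
time_s: 8.42
tool_pos: [0.5382, 0.0364, 0.1004]
tool_rot: [180.0, 0.0, 175.8]
force: [0.2, -0.6, -1.3]
grip_width: 0.0394
grasp_force: 60.0
t [ 0.23  0.02 13.89] w [ 0.    0.04 -0.1 ]
8.42 [0.5382 0.0364 0.1004] [1.800e+02 4.000e-02 1.758e+02] F [ 0.2 -0.6 -1.3] T [ 0.09 -0.04  0.02] g 0.0394 60.0 q7 [ 10.  12. -19. 107.   4.  62.  76.]
```

```bash
python3 -m creep '[{"wx":0,"wy":0,"wz":0,"tx":0.2,"ty":0,"tz":3,"gripper":-1},{"wx":0,"wy":0,"wz":0,"tx":0.2,"ty":0,"tz":6,"gripper":-1},{"wx":0,"wy":0,"wz":0,"tx":0.2,"ty":0,"tz":9,"gripper":-1},{"wx":0,"wy":0,"wz":0,"tx":0.2,"ty":0,"tz":12,"gripper":-1},{"wx":0,"wy":0,"wz":0,"tx":0.2,"ty":0,"tz":14,"gripper":-1}]' 
python3 -m creep '[{"wx":0,"wy":0,"wz":0,"tx":0,"ty":0,"tz":0,"gripper":-1},{"wx":0,"wy":0,"wz":0,"tx":0,"ty":0,"tz":0,"gripper":-1},{"wx":0,"wy":0,"wz":0,"tx":0,"ty":0,"tz":0,"gripper":-1},{"wx":0,"wy":0,"wz":0,"tx":0,"ty":0,"tz":0,"gripper":-1}]'
python3 go.py .538 .0364 .0865 85.9
```

```text
time_s: 8.83
tool_pos: [0.5384, 0.0364, 0.0867]
tool_rot: [180.0, 0.1, 175.8]
force: [-1.4, -0.9, 7.1]
grip_width: 0.0397
grasp_force: 60.0
time_s: 9.17
tool_pos: [0.5384, 0.0364, 0.087]
tool_rot: [-180.0, 0.1, 175.8]
force: [-1.1, -0.7, 5.7]
grip_width: 0.0397
grasp_force: 60.0
t [ 0.37 -0.05  0.54] w [-0.    0.08 -0.1 ]
9.17 [0.5384 0.0364 0.087 ] [-1.800e+02  8.000e-02  1.758e+02] F [-1.1 -0.7  5.7] T [0.07 0.35 0.01] g 0.0397 60.0 q7 [ 10.  12. -19. 108.   5.  61.  75.]
```

```bash
python3 -m creep '[{"wx":0,"wy":0,"wz":0,"tx":0,"ty":0,"tz":0.5,"gripper":-1},{"wx":0,"wy":0,"wz":0,"tx":0,"ty":0,"tz":1,"gripper":-1},{"wx":0,"wy":0,"wz":0,"tx":0,"ty":0,"tz":1,"gripper":-1},{"wx":0,"wy":0,"wz":0,"tx":0,"ty":0,"tz":1,"gripper":-1}]' 
python3 -m creep '[{"wx":0,"wy":0,"wz":0,"tx":0,"ty":0,"tz":0.5,"gripper":-1},{"wx":0,"wy":0,"wz":0,"tx":0,"ty":0,"tz":1,"gripper":-1},{"wx":0,"wy":0,"wz":0,"tx":0,"ty":0,"tz":1,"gripper":-1},{"wx":0,"wy":0,"wz":0,"tx":0,"ty":0,"tz":1,"gripper":-1}]' 
```

```text
time_s: 9.5
tool_pos: [0.5384, 0.0364, 0.0865]
tool_rot: [-180.0, 0.1, 175.8]
force: [-1.7, 0.6, 9.0]
grip_width: 0.0396
grasp_force: 60.0
time_s: 9.83
tool_pos: [0.5384, 0.0364, 0.0864]
tool_rot: [-180.0, 0.1, 175.8]
force: [-4.5, 0.3, 14.8]
grip_width: 0.0398
grasp_force: 60.0
```

It is on the bottom stop (z stopped at 0.0864 while the force jumped to 14.8 N). Turn clockwise now.

```bash
python3 -m creep '[{"wx":0,"wy":0,"wz":3,"tx":0,"ty":0,"tz":0,"gripper":-1},{"wx":0,"wy":0,"wz":7,"tx":0,"ty":0,"tz":0,"gripper":-1},{"wx":0,"wy":0,"wz":11,"tx":0,"ty":0,"tz":0,"gripper":-1},{"wx":0,"wy":0,"wz":15,"tx":0,"ty":0,"tz":0,"gripper":-1},{"wx":0,"wy":0,"wz":15,"tx":0,"ty":0,"tz":0,"gripper":-1}]' 
python3 go.py .538 .0364 .0864 -4.1
```

```text
time_s: 10.25
tool_pos: [0.5395, 0.0368, 0.0864]
tool_rot: [179.9, 0.2, 160.7]
force: [-2.0, 1.2, 11.3]
grip_width: 0.0394
grasp_force: 60.0
t [ 1.25 -0.83  0.  ] w [ 0.2   0.13 74.76]
10.25 [0.5395 0.0368 0.0864] [179.92   0.21 160.66] F [-2.   1.2 11.3] T [0.16 0.44 0.1 ] g 0.0394 60.0 q7 [  9.  12. -17. 108.   4.  61.  61.]
```

```bash
python3 -m creep '[{"wx":0,"wy":0,"wz":5,"tx":0.2,"ty":0,"tz":0,"gripper":-1},{"wx":0,"wy":0,"wz":10,"tx":0.4,"ty":0,"tz":0,"gripper":-1},{"wx":0,"wy":0,"wz":15,"tx":0.5,"ty":-0.3,"tz":0,"gripper":-1},{"wx":0,"wy":0,"wz":20,"tx":0.5,"ty":-0.3,"tz":0,"gripper":-1},{"wx":0,"wy":0,"wz":25,"tx":0.5,"ty":-0.3,"tz":0,"gripper":-1}]' 
python3 -m creep '[{"wx":0,"wy":0,"wz":5,"tx":0,"ty":0,"tz":0,"gripper":-1},{"wx":0,"wy":0,"wz":10,"tx":0,"ty":0,"tz":0,"gripper":-1},{"wx":0,"wy":0,"wz":15,"tx":0,"ty":0,"tz":0,"gripper":-1},{"wx":0,"wy":0,"wz":20,"tx":0,"ty":0,"tz":0,"gripper":-1},{"wx":0,"wy":0,"wz":25,"tx":0,"ty":0,"tz":0,"gripper":-1}]' 
python3 go.py .538 .0364 .0864 -4.1
```

```text
time_s: 10.67
tool_pos: [0.5394, 0.0362, 0.0864]
tool_rot: [179.8, 0.2, 135.6]
force: [-0.5, -0.8, 10.4]
grip_width: 0.0395
grasp_force: 60.0
time_s: 11.08
tool_pos: [0.5391, 0.0356, 0.0864]
tool_rot: [179.8, 0.2, 110.6]
force: [-1.6, -2.4, 12.6]
grip_width: 0.04
grasp_force: 60.0
t [ 1.13 -0.72  0.01] w [ 0.23  0.11 24.68]
11.08 [0.5391 0.0356 0.0864] [1.7980e+02 1.5000e-01 1.1058e+02] F [-1.6 -2.4 12.6] T [-0.51  0.41  0.29] g 0.04 60.0 q7 [  4.  12. -12. 108.   3.  60.  12.]
```

Torque about z is rising as the spring loads. Finish the turn, going slightly past so it leans on the stop.

```bash
python3 -m creep '[{"wx":0,"wy":0,"wz":5,"tx":0.2,"ty":-0.1,"tz":0.2,"gripper":-1},{"wx":0,"wy":0,"wz":10,"tx":0.4,"ty":-0.3,"tz":0.4,"gripper":-1},{"wx":0,"wy":0,"wz":15,"tx":0.4,"ty":-0.3,"tz":0.4,"gripper":-1},{"wx":0,"wy":0,"wz":20,"tx":0.4,"ty":-0.3,"tz":0.4,"gripper":-1},{"wx":0,"wy":0,"wz":24,"tx":0.4,"ty":-0.3,"tz":0.4,"gripper":-1}]' 
python3 go.py .538 .0364 .0864 -4.1
python3 -m creep '[{"wx":0,"wy":0,"wz":1,"tx":0,"ty":0,"tz":0,"gripper":-1},{"wx":0,"wy":0,"wz":2,"tx":0,"ty":0,"tz":0,"gripper":-1},{"wx":0,"wy":0,"wz":3,"tx":0,"ty":0,"tz":0,"gripper":-1},{"wx":0,"wy":0,"wz":3,"tx":0,"ty":0,"tz":0,"gripper":-1}]'
python3 go.py .538 .0364 .0864 -4.1
```

```text
time_s: 11.5
tool_pos: [0.5385, 0.0353, 0.0864]
tool_rot: [179.8, 0.1, 86.6]
force: [-2.7, -3.0, 14.2]
grip_width: 0.0399
grasp_force: 60.0
t [ 1.11 -0.6  -0.02] w [0.23 0.1  0.69]
11.5 [0.5385 0.0353 0.0864] [1.7977e+02 1.1000e-01 8.6590e+01] F [-2.7 -3.  14.2] T [-0.77  0.74  0.32] g 0.0399 60.0 q7 [  2.  12.  -9. 108.   2.  60. -12.]
time_s: 11.83
tool_pos: [0.5385, 0.0352, 0.0864]
tool_rot: [179.8, 0.1, 83.8]
force: [-2.9, -2.8, 15.3]
grip_width: 0.0395
grasp_force: 60.0
t [ 1.09 -0.57 -0.01] w [ 0.23  0.1  -2.12]
11.83 [0.5385 0.0352 0.0864] [1.7977e+02 9.0000e-02 8.3780e+01] F [-2.9 -2.8 15.3] T [-0.79  0.76  0.33] g 0.0395 60.0 q7 [  2.  12.  -9. 108.   2.  60. -15.]
```

```bash
python3 -m creep '[{"wx":0,"wy":0,"wz":1,"tx":0,"ty":0,"tz":0,"gripper":-1},{"wx":0,"wy":0,"wz":2,"tx":0,"ty":0,"tz":0,"gripper":-1},{"wx":0,"wy":0,"wz":2.5,"tx":0,"ty":0,"tz":0,"gripper":-1},{"wx":0,"wy":0,"wz":2.5,"tx":0,"ty":0,"tz":0,"gripper":-1}]'
python3 go.py .538 .0364 .0864 -4.1
python3 - <<'E'
from h import *
im,_=optics.read_camera("side"); p=project("side",[.538,.036,.09]).astype(int)
im2,_=optics.read_camera("scene"); q=project("scene",[.538,.036,.09]).astype(int)
c=lambda i,p:cv2.resize(i[p[1]-35:p[1]+35,p[0]-40:p[0]+40],(400,350),interpolation=3)
cv2.imwrite("pics/m5.png",np.hstack([c(im,p),c(im2,q)])[:,:,::-1])
E
```

```text
time_s: 12.17
tool_pos: [0.5386, 0.0351, 0.0864]
tool_rot: [179.8, 0.1, 81.3]
force: [-2.8, -3.5, 14.2]
grip_width: 0.0397
grasp_force: 60.0
t [ 1.19 -0.75 -0.02] w [ 0.25  0.12 -4.55]
12.17 [0.5386 0.0351 0.0864] [1.7975e+02 1.1000e-01 8.1350e+01] F [-2.8 -3.5 14.2] T [-0.87  0.71  0.48] g 0.0397 60.0 q7 [  1.  12.  -9. 108.   2.  60. -17.]
```

View pics/m5.png

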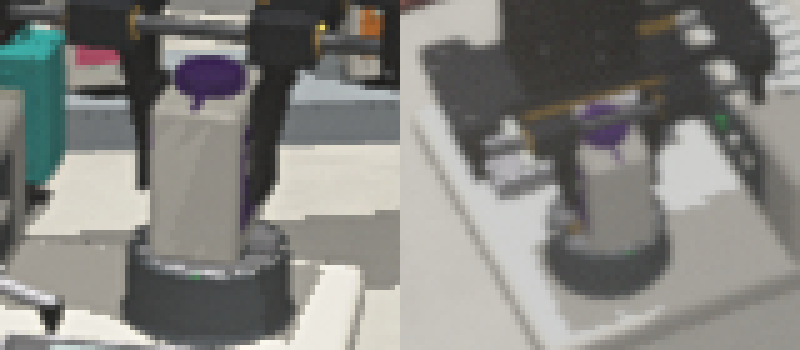

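Side crop: the cartridge is seated with its body just above the rim and turned a quarter, narrow side to the camera (150–245). The torque has jumped to 0.48 N m; a small extra push will confirm the stop.

```bash
python3 -m creep '[{"wx":0,"wy":0,"wz":1,"tx":0,"ty":0,"tz":0,"gripper":-1},{"wx":0,"wy":0,"wz":2,"tx":0,"ty":0,"tz":0,"gripper":-1},{"wx":0,"wy":0,"wz":2,"tx":0,"ty":0,"tz":0,"gripper":-1},{"wx":0,"wy":0,"wz":2,"tx":0,"ty":0,"tz":0,"gripper":-1}]'
python3 go.py .538 .0364 .0864 -4.1
```

```text
time_s: 12.6
tool_pos: [0.5391, 0.0347, 0.0864]
tool_rot: [179.7, 0.1, 79.3]
force: [-1.1, -3.9, 13.5]
grip_width: 0.0395
grasp_force: 60.0
t [ 1.49 -1.44  0.01] w [ 0.32  0.12 -6.56]
12.6 [0.5391 0.0347 0.0864] [1.7967e+02 1.1000e-01 7.9340e+01] F [-1.1 -3.9 13.5] T [-1.08  0.33  0.36] g 0.0395 60.0 q7 [  1.  12.  -9. 108.   2.  60. -19.]
```

```bash
python3 -m creep '[{"wx":0,"wy":0,"wz":0,"tx":0,"ty":0,"tz":0,"gripper":-1},{"wx":0,"wy":0,"wz":0,"tx":0,"ty":0,"tz":0,"gripper":-1},{"wx":0,"wy":0,"wz":0,"tx":0,"ty":0,"tz":0,"gripper":-1},{"wx":0,"wy":0,"wz":0,"tx":0,"ty":0,"tz":0,"gripper":-1},{"wx":0,"wy":0,"wz":0,"tx":0,"ty":0,"tz":0,"gripper":-1}]'
python3 go.py .538 .0364 .0864 -4.1
python3 - <<'E'
from h import *
for c in ("side",):
    im,d=optics.read_camera(c); i=optics.camera_info(c); v,u=np.mgrid[:480,:640]
    W=(np.stack([(u-i["cx"])/f(i)*d,(v-i["cy"])/f(i)*d,d],-1)-i["t"])@np.array(i["R"])
    m=(abs(W[...,0]-.539)<.014)&(abs(W[...,1]-.065)<.006)&(W[...,2]>.07)&(W[...,2]<.125)&(d>0)
    P=W[m]
    for _ in range(3):
        A=np.c_[P[:,0],P[:,2],np.ones(len(P))]; k=np.linalg.lstsq(A,P[:,1],rcond=None)[0]; r=P[:,1]-A@k; P=P[abs(r)<2*r.std()+1e-6]
    print(len(P),"face normal heading",90+np.degrees(np.arctan(-k[0])),"tilt",np.degrees(np.arctan(k[1])),P.mean(0), r.std())
    m=(abs(W[...,0]-.538)<.03)&(abs(W[...,1]-.036)<.035)&(W[...,2]>.125)&(W[...,2]<.137); print("body/cap top z",np.percentile(W[...,2][m],[10,50,90]))
E
```

```text
time_s: 13.02
tool_pos: [0.5392, 0.0346, 0.0864]
tool_rot: [179.7, 0.1, 79.3]
force: [-2.6, -4.4, 12.6]
grip_width: 0.0399
grasp_force: 60.0
t [ 1.56 -1.48  0.  ] w [ 0.32  0.12 -6.59]
13.02 [0.5392 0.0346 0.0864] [1.7967e+02 1.0000e-01 7.9310e+01] F [-2.6 -4.4 12.6] T [-1.06  0.33  0.29] g 0.0399 60.0 q7 [  1.  12.  -9. 108.   2.  60. -19.]
257 face normal heading 98.82286142036877 tilt -0.42409290991745047 [0.53852992 0.06233995 0.09805133] 0.0011980035125741804
body/cap top z [0.12642515 0.13248077 0.13567371]
```

```bash
python3 - <<'E'
from h import *
im,d=optics.read_camera("side"); i=optics.camera_info("side"); v,u=np.mgrid[:480,:640]
W=(np.stack([(u-i["cx"])/f(i)*d,(v-i["cy"])/f(i)*d,d],-1)-i["t"])@np.array(i["R"])
m=(abs(W[...,0]-.539)<.03)&(abs(W[...,1]-.06)<.03)&(W[...,2]>.07)&(W[...,2]<.12)&(d>0)
P=W[m]
for x in np.arange(.512,.567,.004):
    q=P[abs(P[:,0]-x)<.002]; print(round(x,3),len(q),np.percentile(q[:,1],[10,50,90]).round(4) if len(q) else "")
a=ortho("side",im,.538,.036,.1335,.045,400)
s2,_=optics.read_camera("scene"); b=ortho("scene",s2,.538,.036,.1335,.045,400)
cv2.imwrite("pics/m6.png",np.hstack([a,b])[:,:,::-1])
E
```

```text
0.512 26 [0.0452 0.049  0.0507]
0.516 32 [0.0367 0.0477 0.0506]
0.52 46 [0.0447 0.0517 0.0588]
0.524 43 [0.0594 0.0631 0.0651]
0.528 38 [0.0617 0.0643 0.0665]
0.532 43 [0.0614 0.0633 0.065 ]
0.536 44 [0.0611 0.0629 0.0643]
0.54 44 [0.0602 0.062  0.0644]
0.544 44 [0.0596 0.0617 0.0635]
0.548 41 [0.0595 0.0609 0.0622]
0.552 29 [0.0581 0.0602 0.0623]
0.556 38 [0.057  0.0594 0.0614]
0.56 30 [0.0509 0.0568 0.0596]
0.564 29 [0.0363 0.0387 0.0404]
```

View pics/m6.png

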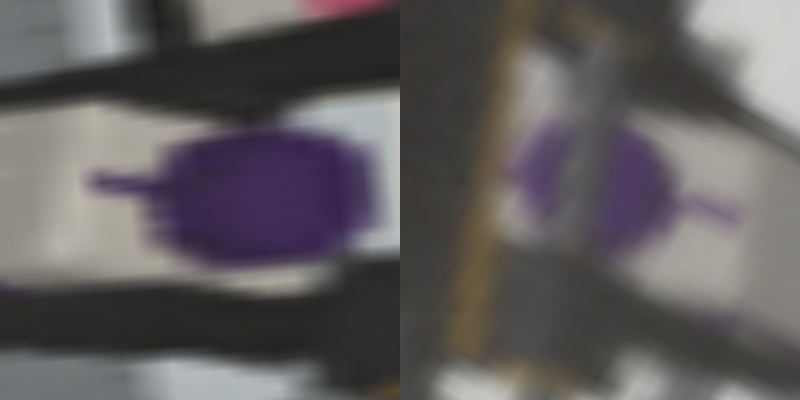

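Left ortho: cap with its stripe pointing to +y. Depth gives the end-face heading at about 80°, matching the tool heading, so nothing slipped in the pads. The cartridge is about 95° round and has drifted roughly 1.5 mm off axis against the stop. I'll recentre it and ease back to a firm lean on the stop.

```bash
python3 -m creep '[{"wx":0,"wy":0,"wz":-0.7,"tx":0.4,"ty":-0.4,"tz":0,"gripper":-1},{"wx":0,"wy":0,"wz":-1.5,"tx":0.8,"ty":-0.8,"tz":0,"gripper":-1},{"wx":0,"wy":0,"wz":-1.5,"tx":1.2,"ty":-1.1,"tz":0,"gripper":-1},{"wx":0,"wy":0,"wz":-1.5,"tx":1.2,"ty":-1.1,"tz":0,"gripper":-1},{"wx":0,"wy":0,"wz":-1.5,"tx":1.2,"ty":-1.1,"tz":0,"gripper":-1}]'
python3 go.py .538 .0364 .0864 -4.1
```

```text
time_s: 13.58
tool_pos: [0.5392, 0.0347, 0.0864]
tool_rot: [179.6, 0.2, 80.7]
force: [1.1, -5.5, 11.0]
grip_width: 0.0396
grasp_force: 60.0
t [ 1.49 -1.43  0.02] w [ 0.43  0.18 -5.15]
13.58 [0.5392 0.0347 0.0864] [1.7956e+02 1.6000e-01 8.0750e+01] F [ 1.1 -5.5 11. ] T [-1.6  -0.29  0.15] g 0.0396 60.0 q7 [  1.  12.  -9. 108.   2.  60. -18.]
```

```bash
python3 -m creep '[{"wx":0,"wy":0,"wz":0.7,"tx":0,"ty":0,"tz":0.3,"gripper":-1},{"wx":0,"wy":0,"wz":1.5,"tx":0,"ty":0,"tz":0.5,"gripper":-1},{"wx":0,"wy":0,"wz":2.5,"tx":0,"ty":0,"tz":0.5,"gripper":-1},{"wx":0,"wy":0,"wz":2.5,"tx":0,"ty":0,"tz":0.5,"gripper":-1},{"wx":0,"wy":0,"wz":2.5,"tx":0,"ty":0,"tz":0.5,"gripper":-1}]'
python3 go.py .538 .0364 .0864 -4.1
```

```text
time_s: 14.0
tool_pos: [0.5394, 0.0346, 0.0864]
tool_rot: [179.5, 0.2, 78.3]
force: [1.6, -5.0, 13.1]
grip_width: 0.0397
grasp_force: 60.0
t [ 1.43 -1.72 -0.02] w [ 0.46  0.19 -7.62]
14.0 [0.5394 0.0346 0.0864] [1.7952e+02 1.6000e-01 7.8280e+01] F [ 1.6 -5.  13.1] T [-1.74 -0.1   0.26] g 0.0397 60.0 q7 [  1.  12.  -9. 108.   2.  60. -20.]
```

```bash
python3 -m creep '[{"wx":0,"wy":0,"wz":1,"tx":0,"ty":0,"tz":0,"gripper":-1},{"wx":0,"wy":0,"wz":2,"tx":0,"ty":0,"tz":0,"gripper":-1},{"wx":0,"wy":0,"wz":3,"tx":0,"ty":0,"tz":0,"gripper":-1},{"wx":0,"wy":0,"wz":3,"tx":0,"ty":0,"tz":0,"gripper":-1},{"wx":0,"wy":0,"wz":3,"tx":0,"ty":0,"tz":0,"gripper":-1}]'
python3 go.py .538 .0364 .0864 -4.1
```

```text
time_s: 14.42
tool_pos: [0.5401, 0.0348, 0.0864]
tool_rot: [179.4, 0.1, 75.3]
force: [2.3, -5.6, 10.9]
grip_width: 0.0399
grasp_force: 60.0
t [ 0.98 -2.47  0.01] w [  0.57   0.16 -10.59]
14.42 [0.5401 0.0348 0.0864] [1.7942e+02 1.1000e-01 7.5310e+01] F [ 2.3 -5.6 10.9] T [-1.77 -0.59  0.32] g 0.0399 60.0 q7 [  1.  12.  -8. 108.   2.  60. -23.]
```

```bash
cat > face.py <<'E'
from h import *
i=optics.camera_info("side"); v,u=np.mgrid[:480,:640]; D=[]
for _ in range(4): im,d=optics.read_camera("side"); D.append(d)
d=np.median(D,0)
W=(np.stack([(u-i["cx"])/f(i)*d,(v-i["cy"])/f(i)*d,d],-1)-i["t"])@np.array(i["R"])
m=(abs(W[...,0]-.5405)<.014)&(abs(W[...,1]-.062)<.009)&(W[...,2]>.07)&(W[...,2]<.12)&(d>0)
P=W[m]
for _ in range(4):
    A=np.c_[P[:,0],P[:,2],np.ones(len(P))]; k=np.linalg.lstsq(A,P[:,1],rcond=None)[0]; r=P[:,1]-A@k; P=P[abs(r)<2.5*r.std()]
print(len(P),"cart x heading",90+np.degrees(np.arctan(k[0])),"rms",r.std(),"tilt",np.degrees(np.arctan(k[1])))
E
python3 face.py; python3 go.py .538 .0364 .0864 -4.1
```

```text
259 cart x heading 76.01205957847858 rms 0.0007336702318828822 tilt 0.3579264943358029
t [ 0.99 -2.48 -0.  ] w [  0.56   0.15 -10.61]
14.62 [0.5402 0.0348 0.0864] [1.7943e+02 9.0000e-02 7.5290e+01] F [ 1.8 -4.9 11.1] T [-1.76 -0.59  0.36] g 0.04 60.0 q7 [  1.  12.  -8. 108.   2.  60. -23.]
```

```bash
python3 -m creep '[{"wx":0,"wy":0,"wz":0,"tx":-0.5,"ty":0.4,"tz":0,"gripper":-1},{"wx":0,"wy":0,"wz":0,"tx":-1,"ty":0.8,"tz":0,"gripper":-1},{"wx":0,"wy":0,"wz":0,"tx":-1.5,"ty":1.1,"tz":0,"gripper":-1},{"wx":0,"wy":0,"wz":0,"tx":-1.5,"ty":1.1,"tz":0,"gripper":-1}]'
python3 go.py .538 .0364 .0864 -4.1
python3 -m creep '[{"wx":0,"wy":0,"wz":-2,"tx":-1.5,"ty":1,"tz":0.3,"gripper":-1},{"wx":0,"wy":0,"wz":-4,"tx":-1.5,"ty":1,"tz":0.3,"gripper":-1},{"wx":0,"wy":0,"wz":-4,"tx":-1.5,"ty":1,"tz":0.3,"gripper":-1},{"wx":0,"wy":0,"wz":-4,"tx":-1.5,"ty":1,"tz":0.3,"gripper":-1}]'
python3 go.py .538 .0364 .0864 -4.1
```

```text
time_s: 14.95
tool_pos: [0.5402, 0.0347, 0.0865]
tool_rot: [179.5, 0.0, 75.3]
force: [0.9, -3.2, 13.6]
grip_width: 0.0392
grasp_force: 60.0
t [ 1.07 -2.58  0.03] w [  0.48   0.05 -10.57]
14.95 [0.5402 0.0347 0.0865] [1.7952e+02 1.0000e-02 7.5330e+01] F [ 0.9 -3.2 13.6] T [-1.14 -0.19  0.27] g 0.0392 60.0 q7 [  1.  12.  -8. 108.   2.  60. -23.]
time_s: 15.28
tool_pos: [0.5404, 0.0347, 0.0864]
tool_rot: [179.6, -0.1, 79.4]
force: [-1.3, 0.5, 14.9]
grip_width: 0.0394
grasp_force: 60.0
t [ 1.26 -2.65  0.01] w [ 0.41 -0.04 -6.54]
15.28 [0.5404 0.0347 0.0864] [ 1.7959e+02 -7.0000e-02  7.9360e+01] F [-1.3  0.5 14.9] T [-0.36  0.22  0.15] g 0.0394 60.0 q7 [  1.  12.  -9. 108.   2.  60. -19.]
```

```bash
python3 -m creep '[{"wx":0,"wy":0,"wz":1.5,"tx":0,"ty":0,"tz":0,"gripper":-1},{"wx":0,"wy":0,"wz":3,"tx":0,"ty":0,"tz":0,"gripper":-1},{"wx":0,"wy":0,"wz":4,"tx":0,"ty":0,"tz":0,"gripper":-1},{"wx":0,"wy":0,"wz":4,"tx":0,"ty":0,"tz":0,"gripper":-1}]'
python3 go.py .538 .0364 .0864 -4.1
python3 face.py
python3 -m creep '[{"wx":0,"wy":0,"wz":1.5,"tx":0,"ty":0,"tz":0,"gripper":-1},{"wx":0,"wy":0,"wz":3,"tx":0,"ty":0,"tz":0,"gripper":-1},{"wx":0,"wy":0,"wz":4,"tx":0,"ty":0,"tz":0,"gripper":-1},{"wx":0,"wy":0,"wz":4,"tx":0,"ty":0,"tz":0,"gripper":-1}]'
python3 go.py .538 .0364 .0864 -4.1; python3 face.py
```

```text
time_s: 15.62
tool_pos: [0.5406, 0.0348, 0.0864]
tool_rot: [179.6, -0.1, 75.4]
force: [-0.1, 0.5, 14.3]
grip_width: 0.0397
grasp_force: 60.0
t [ 0.85 -2.93 -0.05] w [  0.45  -0.04 -10.49]
15.62 [0.5406 0.0348 0.0864] [ 1.7956e+02 -8.0000e-02  7.5410e+01] F [-0.1  0.5 14.3] T [-0.37  0.06  0.58] g 0.0397 60.0 q7 [  1.  12.  -8. 108.   2.  60. -23.]
274 cart x heading 76.58409430898578 rms 0.000807122525623697 tilt -0.28123273024392076
time_s: 16.15
tool_pos: [0.5416, 0.0359, 0.0864]
tool_rot: [179.5, -0.3, 71.4]
force: [2.9, 1.1, 11.1]
grip_width: 0.0396
grasp_force: 60.0
t [-0.69 -3.59  0.01] w [  0.56  -0.19 -14.52]
16.15 [0.5416 0.0359 0.0864] [179.47  -0.26  71.38] F [ 2.9  1.1 11.1] T [ 0.22 -0.6   0.4 ] g 0.0396 60.0 q7 [  1.  12.  -8. 108.   2.  60. -27.]
263 cart x heading 75.6105949813129 rms 0.0011193820804086699 tilt -0.005202674247220361
```

The torque peaked at 0.58 N m with zero side force. After that the cartridge stayed at 76° while the tool went on, so it is at the stop. I'll ease the tool back slightly to restore the square grip while keeping the lean.

```bash
python3 -m creep '[{"wx":0,"wy":0,"wz":-1,"tx":0,"ty":0,"tz":0,"gripper":-1},{"wx":0,"wy":0,"wz":-2,"tx":0,"ty":0,"tz":0.3,"gripper":-1},{"wx":0,"wy":0,"wz":-2,"tx":0,"ty":0,"tz":0.3,"gripper":-1},{"wx":0,"wy":0,"wz":-2,"tx":0,"ty":0,"tz":0.3,"gripper":-1}]'
python3 go.py .538 .0364 .0864 -4.1; python3 face.py
python3 -c "
from h import *
D=[optics.read_camera(c)[0] for c in ('side','scene')]
P=[project(c,[.538,.036,.08]).astype(int) for c in ('side','scene')]
cv2.imwrite('pics/m7.png',np.hstack([cv2.resize(i[p[1]-35:p[1]+35,p[0]-40:p[0]+40],(400,350),interpolation=3) for i,p in zip(D,P)])[:,:,::-1])"
```

```text
time_s: 16.68
tool_pos: [0.5416, 0.0357, 0.0864]
tool_rot: [179.5, -0.2, 73.4]
force: [1.2, 1.7, 13.6]
grip_width: 0.0398
grasp_force: 60.0
t [-0.39 -3.67  0.01] w [  0.55  -0.19 -12.55]
16.68 [0.5416 0.0357 0.0864] [179.47  -0.25  73.35] F [ 1.2  1.7 13.6] T [ 0.34 -0.42  0.05] g 0.0398 60.0 q7 [  1.  12.  -8. 108.   2.  60. -25.]
263 cart x heading 75.8466416286382 rms 0.0009195864340925122 tilt -0.4308812968261304
```

View pics/m7.png

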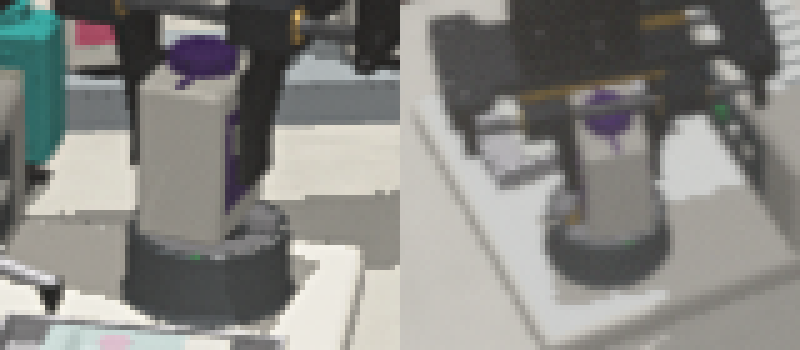

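```bash
python3 -m creep '[{"wx":0,"wy":0,"wz":0.5,"tx":-0.2,"ty":0.3,"tz":0,"gripper":-1},{"wx":0,"wy":0,"wz":1,"tx":-0.4,"ty":0.3,"tz":0,"gripper":-1},{"wx":0,"wy":0,"wz":1.5,"tx":-0.4,"ty":0.3,"tz":0,"gripper":-1},{"wx":0,"wy":0,"wz":1.5,"tx":-0.4,"ty":0.3,"tz":0,"gripper":-1}]'
python3 -m creep '[{"wx":0,"wy":0,"wz":0,"tx":0,"ty":0,"tz":0,"gripper":-1},{"wx":0,"wy":0,"wz":0,"tx":0,"ty":0,"tz":0,"gripper":-1},{"wx":0,"wy":0,"wz":0,"tx":0,"ty":0,"tz":0,"gripper":-1},{"wx":0,"wy":0,"wz":0,"tx":0,"ty":0,"tz":0,"gripper":-1},{"wx":0,"wy":0,"wz":0,"tx":0,"ty":0,"tz":0,"gripper":-1}]'
python3 go.py .538 .0364 .0864 -4.1; python3 face.py
```

```text
time_s: 17.32
tool_pos: [0.5417, 0.0358, 0.0865]
tool_rot: [179.5, -0.3, 71.9]
force: [1.4, 3.3, 14.2]
grip_width: 0.0396
grasp_force: 60.0
time_s: 17.73
tool_pos: [0.5418, 0.0358, 0.0864]
tool_rot: [179.5, -0.3, 72.0]
force: [1.8, 1.2, 14.0]
grip_width: 0.0399
grasp_force: 60.0
t [-0.6  -3.76  0.  ] w [  0.55  -0.2  -13.94]
17.73 [0.5418 0.0358 0.0864] [179.48  -0.26  71.96] F [ 1.8  1.2 14. ] T [ 0.36 -0.36  0.52] g 0.0399 60.0 q7 [  1.  12.  -8. 108.   2.  60. -26.]
260 cart x heading 75.93212661369617 rms 0.0010992034583464994 tilt 0.11558495146342891
```

The cartridge is stable: 0.52 N m against the stop, seated at 14 N and gripped at 60 N. Hand it in.

```bash
python3 -c "from cell import env; print(env.sign_off())"
```

```text
the job is handed in; nothing more can be done
None
```

I handed the job in at about 18 s with the purple cartridge seated in the dock, turned clockwise to the stop and still gripped at 60 N; the camera read its turn as about 100° rather than 90°, so I judged the stop by torque (0.52 N m, steady).

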